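# Offcut down the scrap chute

## Robot

A 6-joint arm with a two-finger parallel gripper is mounted at the origin on the work surface; the furniture and walls round the work are solid. World frame = base frame: x ahead of the robot, y to its left, z up, the work surface at z = 0. Lengths are in m, angles in rad, forces in N, time in s.
With the tool pointing down it reaches from about 0.35 to 0.775 m from the base axis. Payload 7.3 kg.
Tool frame: the origin (TCP) lies at the very end of the fingers, on their centre line; the grasp point (between the pads) lies 19 mm behind it; z points along the fingers, y is the line along which they close (so a half turn about z gives the same grasp; the last joint's range is limited). The gripper opens to 92 mm and grips with 3 to 60 N. Pads are 19 mm wide; open, the fingers measure 130 mm over their backs; the gripper's body (75 mm by 190 mm) begins 47 mm behind the grasp point.
Start: joints at [-1.252, 0.342, 1.524, -0, 1.275, -0.146], TCP at [0.235, -0.469, 0.227] pointing down, gripper open.
Joint ranges: [-2.53, 2.53], [-0.77, 2.02], [0.04, 2.7], [-1, 4.14], [0.28, 2.66], [-3.11, 3.11]. Speed limits (rad/s): [2.57, 2.57, 3.14, 3.14, 3.14, 3.14].

## Interface

Orientations are given as [roll, pitch, yaw] about the fixed x, y, z axes, in that order (R = Rz(yaw) Ry(pitch) Rx(roll)).
In Python, from cell import robot, read_camera, get_calibration gives the robot as it stands. The module is installed in compiled form; this text tells all that it offers.
- The arm moves only by the tool send_rows, never from a script. Its argument "plan" is a list of rows, each a list of 2 entries, a list of its own where there are three numbers: the shift along the tool's x, y, z as a fraction of full scale, then the turn, a rotation vector about the tool's x, y, z as a fraction of full scale. A call has exactly 10 rows; each row shifts and turns the commanded pose from where the row before left it, along the tool's axes as they then stand; what a row does not reach is not made up. Full scale, the value 1, is 0.025 m for a shift and 90 degrees for a turn. A row lasts 1/8 s, in which the tool goes at most 62.5 mm and 10.7 degrees, less where a joint would pass 70% of its speed; a pose out of reach is approached as far as the arm can. A call with a number of a shift or a turn outside -1 to 1 is refused whole. A call with a gripper value outside its range is refused whole. "gripper" is the opening, from -1 (shut) to 1 (fully open), so that 0 is half open, set as the call begins (left out, the last holds). The fingers move at their own pace and stop on an object; "force" is the grip in N (left out, the last holds). Time passes only in rows, so rows that do not move let the fingers close, or fill a call up. It gives the time, the measured TCP pose, the force, the opening and the grip force at its end, in the units of the state.
- robot.observe(): the state, without advancing time (a new reading comes with each control period).
- read_camera(name): name is "scene" or "top" or "wrist"; returns (picture, depth): 384x512x3 uint8, blue, green, red; 384x512 float32, m along the optical axis (not along the pixel's ray), 0 where there is no reading.
- get_calibration(name): a dict with "intrinsics" (3x3 intrinsics, pixels), "rvec" (rotation vector, rad) and "tvec" (3), from world to camera coordinates, as OpenCV has them. Camera axes: x right, y down, z forward; pixel columns grow to the right and rows downward; lengths in m; the calibration is good to about 2 mm. A picture is of the moment at which its call begins: read the wrist's pose just before it. get_calibration takes no time and is no camera call; for the wrist camera it gives the pose at the moment of the call.
- robot.hand_in(): hands the job in; it is judged then, once.
The state is a dict: "time": time; "qpos": joint angles; "qvel": joint speeds; "joint_efforts": joint torques, N m; "tool_pos": TCP position; "tool_rot": TCP orientation; "contact_force": force on the tool from outside, world axes, zero at the start; "torque": the same for the moment, N m; "opening": finger opening in m; "grip_force": force on a finger pad.
Only numpy, scipy, OpenCV 4.12 (cv2) and the standard library are available. Lean on these libraries where they do the work, as an engineer would, in place of code of your own. Each camera call takes 0.05 s, during which the arm holds its last target. There are 200 camera calls.

## Task

Push the square aluminium bar offcut off the far edge of the dark steel ledge so that it drops cleanly down the chute and comes to rest in the catch tray at the bottom, lying lengthways along the tray, not askew. Push it along the ledge, do not pick it up, and leave the bolt flange lying where it is beside it.

Things in the scene. Friction and masses are not known exactly. Their poses are not given: they have to be found in the camera images.
- station: fixed sheet-metal scrap station, green sides, dark steel ledge with a yellow line along its far edge; 350 mm deep (x), 350 mm wide (y). Origin on the bench top under its middle; x points away from the robot, from ledge to tray; z up. The flat ledge, 120 mm high, covers x from -172 to -10 mm. The side walls are level with the ledge or lower: nothing stands above the ledge.
- ledge_edge (a point): the middle of the ledge's far edge, on its upper face (station x = -10 mm, z = 120 mm); axes as the station's
- tray_floor (a point): middle of the catch tray's floor (station x = 118 mm, z = 6 mm); axes as the station's. From the ledge's far edge a steel chute floor, as wide as the ledge, slopes down at about 50 degrees away from the robot (x -12 to 72 mm, z 108 to 10 mm) into this tray (x 72 to 170 mm), whose end wall is 58 mm high
- bar_center (a point): centre of the aluminium bar offcut: a loose solid bar of square section, 140 x 25 x 25 mm, about 0.24 kg, light silver-grey, lying on the ledge. Its x is its long axis, which lies roughly parallel to the ledge's edge (within 10 degrees), in the left or the right half of the ledge; z up, 12.5 mm above the ledge
- flange_center (a point): centre of the bolt flange: a loose flat silver ring, 112 mm outside diameter, 8 mm thick, about 0.35 kg, with small bolt holes, lying flat in the other half of the ledge; the centre is 4 mm above the ledge. It stays there
Not all that is in view belongs to the job. Of the things that look like the part that bears bar_center, the larger one is meant.

How it is judged:
At the end, for the whole second after the job is handed in: the bar lies at rest at the bottom of the chute: its centre 40 to 170 mm past the station's middle, between the side walls and less than 55 mm above the bench, its long axis within 17 degrees of the tray's (station y); the flange is within 20 mm of where it lay (x of bar_center in the frame of station between 0.04 and 0.17 m and y of bar_center in the frame of station between -0.173 and 0.173 m and z of bar_center in the frame of station below 0.055 m and linear speed of bar below 0.02 m/s and distance of flange_center from where it was at the start of the episode below 0.02 m and angle between the x axis of bar_center and the y axis of station, either way round below 0.3 rad); the robot touches nothing.
It fails at once if the bar is lifted more than 25 mm off the ledge (z of bar_center in the frame of station above 0.1575 m).
It fails at once if the flange is moved more than 20 mm (distance of flange_center from where it was at the start of the episode above 0.02 m).
It also fails if it takes over 27 s, if anything falls off the work surface, if the arm or the gripper's body presses on something with over 40 N, if the wrist force passes 120 N, or if a joint passes its speed limit or range.

## Working session

There is one attempt and no reset: what is moved stays moved. The work goes in short steps, Python scripts to look and compute and a tool call to move; the robot and the scene stay as the last step left them, time stands still between calls to the robot, and variables do not carry over. Pictures are saved under pics/ and viewed, at most 10 in all, crops included, and the job is handed in when it is done.

Besides the shell and the picture viewer there is one more tool, called after "Emit:" as name(argument=value, ...) on one line, values as JSON. send_rows: Moves the arm, as the interface text tells. Shift numbers are shares of 0.025 m and turn numbers shares of 90 degrees, none past 1 either way. Its arguments: {"type":"object","properties":{"plan":{"type":"array"},"gripper":{"type":"number"},"force":{"type":"number"}},"required":["plan"]}

```bash
mkdir -p pics
cat > h.py <<'E'
import numpy as np, cv2
from cell import robot, read_camera, get_calibration
def pts(name):
    c=get_calibration(name); im,d=read_camera(name)
    K=np.array(c["intrinsics"]);R=cv2.Rodrigues(np.array(c["rvec"],float))[0];t=np.array(c["tvec"],float).reshape(3)
    v,u=np.mgrid[:384,:512]
    P=np.stack([(u-K[0,2])/K[0,0]*d,(v-K[1,2])/K[1,1]*d,d],-1)
    W=(P-t)@R
    W[d==0]=np.nan
    return im,d,W
E
python3 - <<'E'
from h import *
print(robot.observe())
for n in("top","scene"):
    im,d,W=pts(n); cv2.imwrite(f"pics/{n}0.png",cv2.resize(im,(800,600))); np.savez(f"{n}0.npz",im=im,d=d,W=W)
E
```

```text
{'time': 0.0, 'qpos': array([-1.25197416e+00,  3.42678824e-01,  1.52497568e+00, -2.81055120e-05,
        1.27538591e+00, -1.46021436e-01]), 'qvel': array([-2.57106330e-04, -3.95388274e-05,  1.21434540e-03,  4.62104601e-05,
       -1.29883558e-04,  5.17722519e-04]), 'joint_efforts': array([-1.97103168e-04, -4.31243670e+01, -2.44225073e+01,  7.16064451e-02,
        5.54354070e-02, -1.06525545e-04]), 'tool_pos': array([ 0.23522853, -0.468922  ,  0.22608217]), 'tool_rot': array([-3.14015639e+00, -1.84063596e-04,  4.64851670e-01]), 'contact_force': array([-0.3566134 ,  0.45270995,  0.68852572]), 'torque': array([ 0.03549594,  0.0606083 , -0.02884206]), 'grip_force': 0.0, 'opening': 0.09176966924517263}
```

View pics/top0.png

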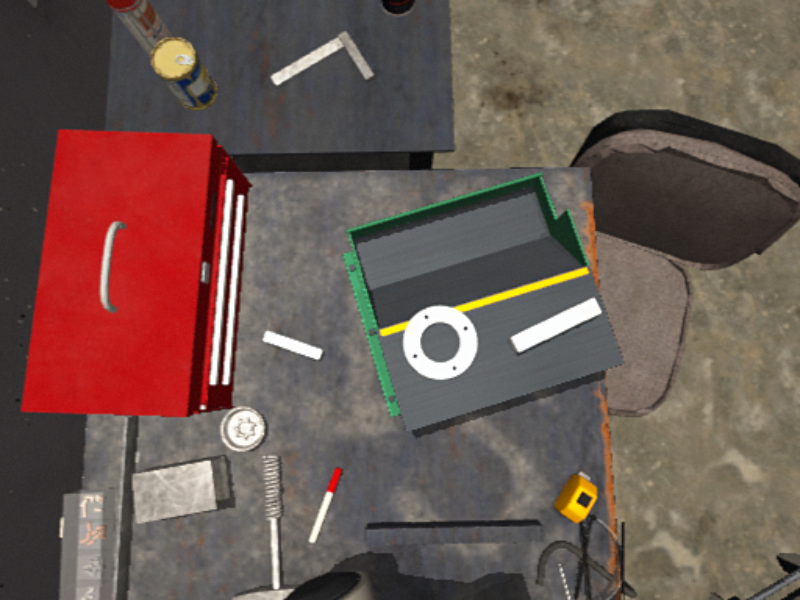

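View pics/scene0.png

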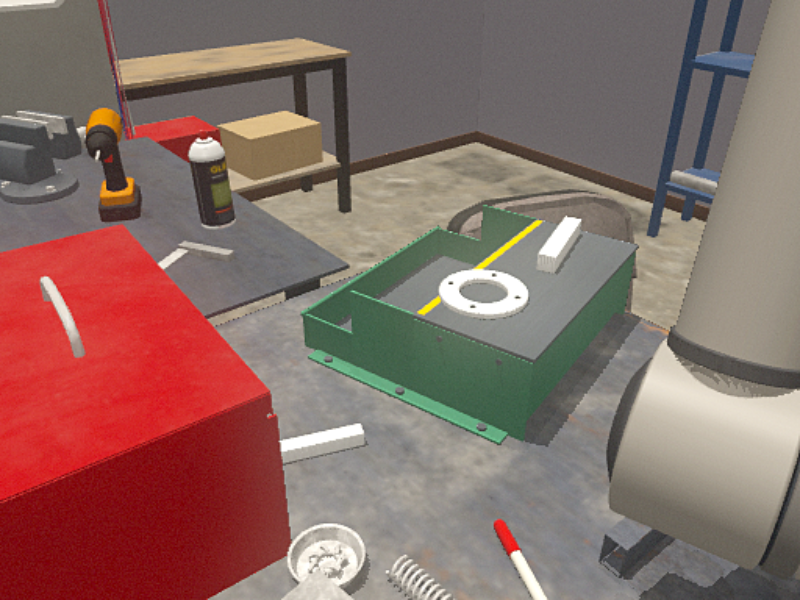

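Two bars are in view in the top picture: (556,325) on the ledge and a shorter one at (292,346) on the bench. The ledge one fits, since it is the larger of the two and lies in the half opposite the flange (440,342). The yellow line runs from (380,332) to (588,271). Next I'll confirm with a crop and measure.

Run:
```python
from h import *
z=np.load("top0.npz");im,W=z["im"],z["W"]
h=W[...,2]
br=im.min(-1)>150
def comp(m,u,v):
    n,l=cv2.connectedComponents(m.astype(np.uint8)); return l==l[v,u]
b=comp(br&(h>.10),356,208); s=comp(br,187,221); f=comp(br&(h>.1),265,219)
for nm,m in(("bar",b),("small",s),("flange",f)):
    p=W[m]; top=p[p[:,2]>np.median(p[:,2])-.004]
    r=cv2.minAreaRect((top[:,:2]*1000).astype(np.float32)); print(nm,r,np.median(p[:,2]), "corners",cv2.boxPoints(r).round(0).tolist())
hsv=cv2.cvtColor(im,cv2.COLOR_BGR2HSV); y=(hsv[...,0]>20)&(hsv[...,0]<35)&(hsv[...,1]>150)
y=comp(y,310,192); p=W[y]; r=cv2.minAreaRect((p[:,:2]*1000).astype(np.float32)); print("yellow",r,cv2.boxPoints(r).round(0).tolist(),np.median(p[:,2]))
# ledge plane outline
m=comp((abs(h-.12)<.004),340,240); p=W[m]; r=cv2.minAreaRect((p[:,:2]*1000).astype(np.float32)); print("ledge",r,cv2.boxPoints(r).round(0).tolist())
cv2.imwrite("pics/crop.png",cv2.resize(im[110:290,150:410],(780,540)))
```

```text
bar ((573.6110229492188, -269.8272705078125), (24.952903747558594, 140.66033935546875), 24.194438934326172) 0.1444174235705991 corners [[533.0, -211.0], [591.0, -339.0], [614.0, -329.0], [556.0, -201.0]]
small ((559.333251953125, 150.96043395996094), (101.81048583984375, 18.143430709838867), 69.89349365234375) 0.017609358015124272 corners [[533.0, 106.0], [550.0, 100.0], [585.0, 196.0], [568.0, 202.0]]
flange ((551.5822143554688, -96.72306823730469), (109.61998748779297, 109.59879302978516), 88.85929870605469) 0.12738141500467554 corners [[496.0, -150.0], [605.0, -153.0], [607.0, -43.0], [498.0, -41.0]]
yellow ((630.9658813476562, -225.4407501220703), (11.108227729797363, 216.84068298339844), 15.643033981323242) [[596.0, -123.0], [655.0, -331.0], [666.0, -328.0], [607.0, -120.0]] nan
ledge ((590.0755615234375, -174.87527465820312), (257.278564453125, 350.23638916015625), 15.923696517944336) [[418.0, -42.0], [514.0, -379.0], [762.0, -308.0], [666.0, 29.0]]
```

View pics/crop.png

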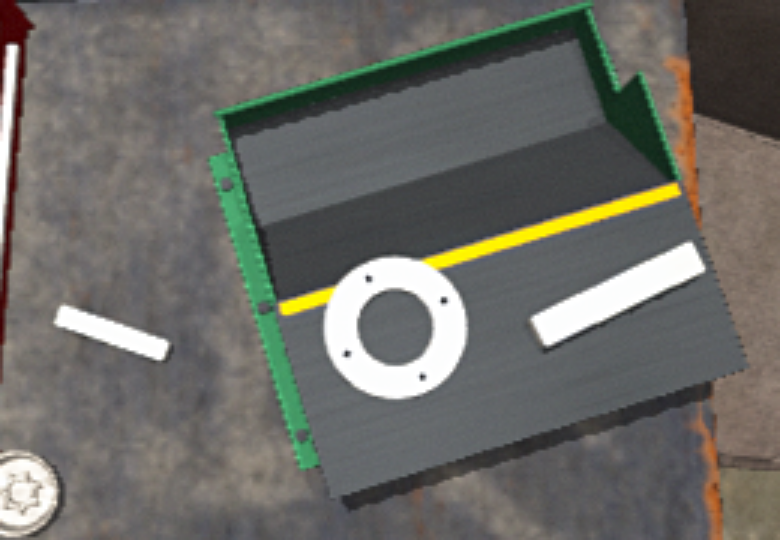

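The crop confirms it: the ledge bar is the large one, measured at 140 x 25 mm. The station is yawed 15.8° and the bar 24.2°. I'll push with the open fingers' two backs squared to the station, so the bar aligns itself against them.

Emit:
send_rows(plan=[[[0, 0, 0], [0, 0, 0.06]], [[0, 0, 0], [0, 0, 0.06]], [[0.8, -0.28, 0], [0, 0, 0]], [[0.8, -0.28, 0], [0, 0, 0]], [[0.8, -0.28, 0], [0, 0, 0]], [[0.8, -0.28, 0], [0, 0, 0]], [[0.8, -0.28, 0], [0, 0, 0]], [[0.8, -0.28, 0], [0, 0, 0]], [[0.8, -0.28, 0], [0, 0, 0]], [[0.8, -0.28, 0], [0, 0, 0]]], gripper=1)

```text
time: 1.35
tool_pos: [0.3744, -0.3711, 0.2263]
tool_rot: [-3.141, 0.0, 0.276]
contact_force: [-0.8, -0.5, -0.3]
opening: 0.092
grip_force: 0.0
```

Emit:
send_rows(plan=[[[0.8, -0.19, 0], [0, 0, 0]], [[0.8, -0.19, 0], [0, 0, 0]], [[0.8, -0.19, 0], [0, 0, 0]], [[0.8, -0.19, 0], [0, 0, 0]], [[0.8, -0.19, 0], [0, 0, 0]], [[0.8, -0.19, 0], [0, 0, 0]], [[0.8, -0.19, 0], [0, 0, 0]], [[0.8, -0.19, 0], [0, 0, 0]], [[0.8, -0.19, 0], [0, 0, 0]], [[0, 0, 0], [0, 0, 0]]])

```text
time: 2.6
tool_pos: [0.5367, -0.2806, 0.2264]
tool_rot: [-3.142, -0.0, 0.278]
contact_force: [-0.2, -0.1, -0.8]
opening: 0.0915
grip_force: 0.0
```

Run:
```python
from h import *
o=robot.observe();p=o["tool_pos"];c,s=np.cos(.2758),np.sin(.2758)
print(o["time"],p,p[0]*c+p[1]*s,-p[0]*s+p[1]*c)
```

```text
2.6 [ 0.53671406 -0.28060814  0.22644973] 0.44001607102937135 -0.41615955467216614
```

Emit:
send_rows(plan=[[[0, 0, 0.5], [0, 0, 0]], [[0, 0, 0.5], [0, 0, 0]], [[0, 0, 0.5], [0, 0, 0]], [[0, 0, 0.5], [0, 0, 0]], [[0, 0, 0.5], [0, 0, 0]], [[0, 0, 0.5], [0, 0, 0]], [[0, 0, 0.4], [0, 0, 0]], [[0, 0, 0.3], [0, 0, 0]], [[0, 0, 0.2], [0, 0, 0]], [[0, 0, 0], [0, 0, 0]]])

```text
time: 3.85
tool_pos: [0.5355, -0.2815, 0.129]
tool_rot: [-3.141, 0.0, 0.276]
contact_force: [0.7, -0.4, 0.3]
opening: 0.0917
grip_force: 0.0
```

Run:
```python
from h import *
print(robot.observe()["contact_force"])
im,d,W=pts("scene"); cv2.imwrite("pics/s1.png",cv2.resize(im[100:340,170:490],(800,600)))
```

```text
[ 0.67736558 -0.43289847  0.33561478]
```

View pics/s1.png

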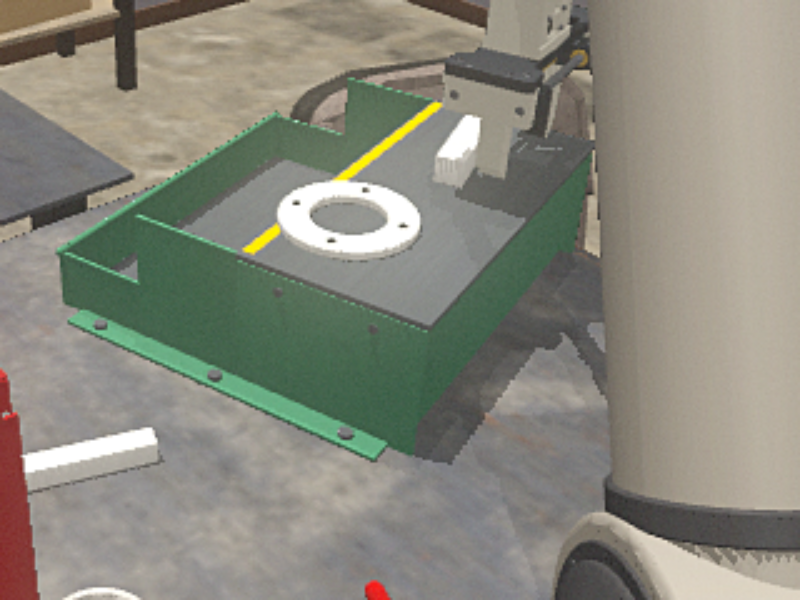

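The fingers (493,150) are down behind the bar (458,150), clear of the flange (350,218). Pushing now.

Emit:
send_rows(plan=[[[0.24, 0, 0], [0, 0, 0]], [[0.24, 0, 0], [0, 0, 0]], [[0.24, 0, 0], [0, 0, 0]], [[0.24, 0, 0], [0, 0, 0]], [[0.24, 0, 0], [0, 0, 0]], [[0.24, 0, 0], [0, 0, 0]], [[0.24, 0, 0], [0, 0, 0]], [[0.24, 0, 0], [0, 0, 0]], [[0.24, 0, 0], [0, 0, 0]], [[0.2, 0, 0], [0, 0, 0]]])

```text
time: 5.15
tool_pos: [0.5926, -0.2654, 0.1293]
tool_rot: [3.141, 0.0, 0.276]
contact_force: [-3.1, -0.6, 3.1]
opening: 0.0916
grip_force: 1.6
```

Run:
```python
from h import *
o=robot.observe();p=o["tool_pos"];c,s=np.cos(.2758),np.sin(.2758)
print(p,p[0]*c+p[1]*s,-p[0]*s+p[1]*c)
im,d,W=pts("scene"); cv2.imwrite("pics/s2.png",cv2.resize(im[100:340,170:490],(800,600)))
im,d,W=pts("top")
S=W[...,0]*c+W[...,1]*s; T=-W[...,0]*s+W[...,1]*c
m=(im.min(-1)>150)&(abs(W[...,2]-.1445)<.004)&(S>.45)&(S<.58)&(T<-.31)
if m.sum()>20:
    r=cv2.minAreaRect((np.c_[S[m],T[m]]*1000).astype(np.float32)); print(r,m.sum())
```

```text
[ 0.59264627 -0.26542504  0.12930806] 0.49796908185526223 -0.4167815308045488
```

View pics/s2.png

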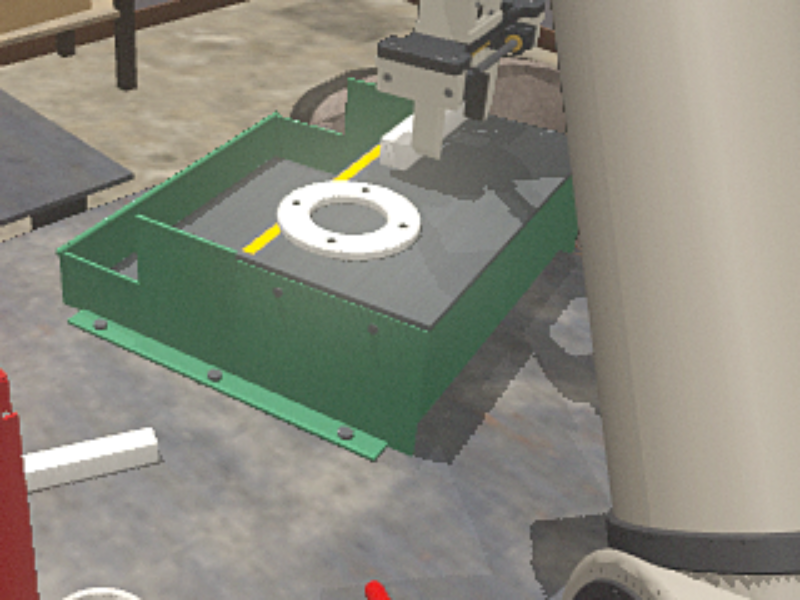

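The bar (410,140) sits against the fingers at the yellow line, parallel to it, and the flange hasn't moved. Next I'll creep it over the edge.

Emit:
send_rows(plan=[[[0.13, 0, 0], [0, 0, 0]], [[0.13, 0, 0], [0, 0, 0]], [[0.13, 0, 0], [0, 0, 0]], [[0.13, 0, 0], [0, 0, 0]], [[0.13, 0, 0], [0, 0, 0]], [[0.13, 0, 0], [0, 0, 0]], [[0.13, 0, 0], [0, 0, 0]], [[0.13, 0, 0], [0, 0, 0]], [[0.13, 0, 0], [0, 0, 0]], [[0.1, 0, 0], [0, 0, 0]]])

```text
time: 6.5
tool_pos: [0.623, -0.2569, 0.1295]
tool_rot: [3.141, 0.0, 0.276]
contact_force: [-2.8, -1.1, 2.5]
opening: 0.0919
grip_force: 1.5
```

Emit:
send_rows(plan=[[[0.1, 0, 0], [0, 0, 0]], [[0.1, 0, 0], [0, 0, 0]], [[0.1, 0, 0], [0, 0, 0]], [[0.1, 0, 0], [0, 0, 0]], [[0.1, 0, 0], [0, 0, 0]], [[0.1, 0, 0], [0, 0, 0]], [[0.1, 0, 0], [0, 0, 0]], [[0.1, 0, 0], [0, 0, 0]], [[0, 0, 0], [0, 0, 0]], [[0, 0, 0], [0, 0, 0]]])

```text
time: 7.75
tool_pos: [0.642, -0.2514, 0.1292]
tool_rot: [3.142, 0.0, 0.276]
contact_force: [0.2, 0.2, -0.5]
opening: 0.0916
grip_force: 0.0
```

Run:
```python
from h import *
im,d,W=pts("scene"); a=cv2.resize(im[100:340,170:490],(400,300))
im,d,W=pts("top");b=cv2.resize(im[100:290,200:420],(400,345))
cv2.imwrite("pics/s3.png",np.hstack([a,b[:300]]))
c,s=np.cos(.2758),np.sin(.2758)
S=W[...,0]*c+W[...,1]*s; T=-W[...,0]*s+W[...,1]*c
m=(im.min(-1)>130)&(W[...,2]<.12)&(S>.56)&(S<.73)&(abs(T+.329)<.17)
if m.sum()>20: print(cv2.minAreaRect((np.c_[S[m]-.562,T[m]+.329]*1000).astype(np.float32)),m.sum(),np.median(W[m][:,2]))
```

```text
((84.28307342529297, -25.7161865234375), (96.32315826416016, 301.91131591796875), 18.940473556518555) 513 0.03026512682826377
```

View pics/s3.png

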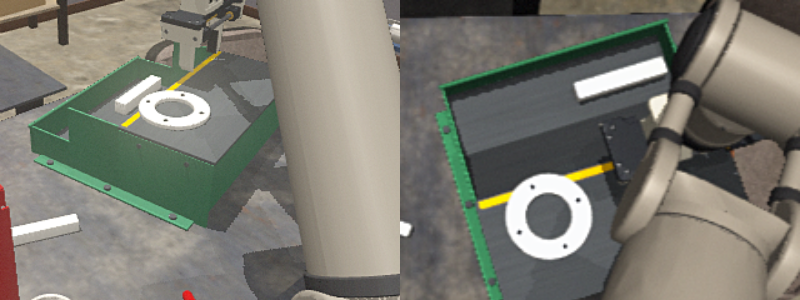

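The bar has dropped into the tray (top view 620,78), parallel to the end wall, and the flange is where it was. I'll lift clear and measure it.

Emit:
send_rows(plan=[[[0, 0, -0.5], [0, 0, 0]], [[0, 0, -0.8], [0, 0, 0]], [[0, 0, -0.8], [0, 0, 0]], [[0, 0, -0.8], [0, 0, 0]], [[-0.8, 0, -0.4], [0, 0, 0]], [[-0.8, 0, 0], [0, 0, 0]], [[-0.8, 0, 0], [0, 0, 0]], [[-0.8, 0, 0], [0, 0, 0]], [[-0.8, 0, 0], [0, 0, 0]], [[0, 0, 0], [0, 0, 0]]])

```text
time: 9.1
tool_pos: [0.5453, -0.2792, 0.2131]
tool_rot: [3.14, -0.001, 0.275]
contact_force: [-0.1, -0.2, -0.8]
opening: 0.092
grip_force: 0.0
```

Run:
```python
from h import *
print(robot.observe()["contact_force"])
c,s=np.cos(.2758),np.sin(.2758)
for i in range(2):
    im,d,W=pts("top")
    S=W[...,0]*c+W[...,1]*s-.562; T=-W[...,0]*s+W[...,1]*c+.329
    br=(im.min(-1)>150)
    for nm,m in(("bar",br&(W[...,2]<.07)&(S>.03)&(S<.165)&(abs(T)<.17)),("flange",br&(abs(W[...,2]-.1275)<.003)&(S>-.17)&(S<.0)&(T>0)&(T<.17))):
        n,l,st,_=cv2.connectedComponentsWithStats(m.astype(np.uint8)); m=l==1+st[1:,4].argmax()
        print(nm,cv2.minAreaRect((np.c_[S[m],T[m]]*1000).astype(np.float32)),m.sum(),np.median(W[m][:,2]), (W[m][:,:2].min(0)+W[m][:,:2].max(0))/2)
```

```text
[-0.12894292 -0.16999091 -0.84392419]
bar ((119.9225082397461, -92.50801849365234), (33.079898834228516, 148.30307006835938), 0.6911374926567078) 496 0.03029230993868666 [ 0.77042816 -0.21869487]
flange ((-57.66151428222656, 85.6933822631836), (109.71398162841797, 109.49645233154297), 73.09323120117188) 1134 0.12746070883676106 [ 0.55160291 -0.09664704]
bar ((120.16494750976562, -92.83338165283203), (33.801612854003906, 149.34683227539062), 0.7604020237922668) 500 0.030374309780705575 [ 0.77076512 -0.21866252]
flange ((-57.400657653808594, 86.8789291381836), (109.16966247558594, 110.08103942871094), 28.20549774169922) 1130 0.12754443037765928 [ 0.55161889 -0.09662694]
```

The bar is at rest at station x ≈ 120 mm, under 1° askew, and the flange hasn't moved. Handing in.

```bash
python3 -c "
from cell import robot
print(robot.hand_in())"
```

```text
the job is handed in; nothing more can be done
None
```

The bar was pushed off the ledge and lies at rest lengthways in the catch tray, under 1° askew; the flange has not moved, and the job was handed in after about 9 s of the 27 s, with no verdict returned.

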